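Turn the printing block over in the slide-jaw holder

TASK

The wooden printing block is standing on end in the slide-jaw holder with its carved elephant face turned sideways, towards the sliding jaw. Turn it so that it lies flat on the holder's bed, carved face up, lengthwise between the jaws, and push the sliding jaw up firmly so that the block stays clamped by its two short ends when you let go. Leave the other things on the sideboard where they are.

Things in the scene. Friction and masses are not known exactly. Their poses are not given: they have to be found in the camera images.
- vise: Slide-jaw carving holder, fixed. Plywood board 280 x 130 x 12 mm with an aluminium rail 50 mm wide; its flat top (the bed) is 42 mm above the sideboard. Origin on the underside, on the rail's centre line; z up; x along the rail, from the fixed towards the sliding jaw (opening direction); y across. The board spans x = -110 to 170 mm, the rail -90 to 160 mm.
- fixed_jaw: Fixed steel jaw, 28 mm thick (along x), 54 mm wide, 22 mm high above the bed. Origin at bed height in the middle of its gripping face, 60 mm on the -x side of the holder's origin; the body of the jaw lies on the -x side of that face. Axes as the holder.
- slide: Sliding steel jaw, 25 mm thick, 54 mm wide, 22 mm high above the bed, with a carriage 14 mm high behind it to 90 mm from the face. Origin at bed height in the middle of its gripping face, which looks to -x. Axes as the holder. It slides along the holder's x, face-to-face gap 40 to 125 mm (origin at holder x = -20 to +65 mm), runs stiffly (about 8 N) and stays where it is left.
- slide_handle (a point): Wooden grip post upright on the carriage, 22 mm along x, 24 mm along y, from 14 to 62 mm above the bed, 72 mm behind the gripping face of the sliding jaw. This point is on its axis, 45 mm above the bed (87 mm above the sideboard).
- block: Wooden printing block, 46 x 62 x 100 mm along its x, y, z, about 0.22 kg. Origin at the centre of one short end (46 x 62 mm); z runs to the other. +x is the carved face (62 x 100 mm): 6 mm wide rim and elephant, both raised 5 mm; the other large face is plain. It starts standing on its origin end on the bed, z up, +x towards the sliding jaw. Its 62 mm width overhangs both jaws.
- block_carved (a point): Centre of the carved face of the block (level with the top of the rim), at (23, 0, 50) mm in the block's frame. Axes as the block; x points out of the carved face.
- tiffin: Bystander: three-tier stainless steel tiffin carrier with top handle, 121 mm wide, 219 mm high. Origin under its centre.
- teapot: Bystander: white ceramic teapot, 126 mm high, about 215 mm from handle to spout (along x). Origin under its centre.
- dispenser: Bystander: empty glass sugar dispenser with steel flip-lever spout, 76 mm across, 163 mm high. Origin under its centre.
- elephant: Bystander: dark wooden elephant carving, 135 mm long (x), 55 mm wide, 98 mm high. Origin under its centre.
- magnifier: Bystander: black plastic magnifier lying flat, lens ring 86 mm across, handle to -x reaching 131 mm from the origin, 12 mm high. Origin under the lens centre.
- mallet: Bystander: wooden mallet lying flat, head 50 x 80 x 50 mm, handle 22 mm thick reaching 140 mm to -x. Origin near the head, on the underside.
- cup: Bystander: white ceramic mug, 80 mm across, 65 mm high. Origin under its centre.
Not all that is in view belongs to the job. What is shaped like the block but pink or purple is not meant.

How it is judged:
At the end, for the whole second after the job is handed in: The block lies flat on the bed, carved face up (within 0.06 rad of level, carved face 85 to 91 mm above the sideboard), its length along the rail (within 0.08 rad), within 15 mm of the rail's centre line, at rest, with both jaws pressing on its short ends with more than 2 N each (angle between block's own x axis and vertical below 0.06 rad and angle between the z axis of block and the x axis of vise, either way round below 0.08 rad and z of block_carved in the frame of vise between 0.085 and 0.091 m and y of block_carved in the frame of vise between -0.015 and 0.015 m and contact force between each of slide, fixed_jaw and block above 2 N and linear speed of block below 0.01 m/s and angular speed of block below 0.1 rad/s); the robot touches nothing.
It fails at once if a bystander (tiffin carrier, teapot, dispenser, elephant carving, magnifier, mallet, mug) is moved more than 30 mm (distance of any of tiffin, teapot, dispenser, elephant, magnifier, mallet, cup from where it was at the start of the episode above 0.03 m).
It also fails if it takes over 51 s, if anything falls off the work surface, if the arm or the gripper's body presses on something with over 40 N, if the wrist force passes 120 N, or if a joint passes its speed limit or range.

ROBOT

A 7-joint arm with a two-finger parallel gripper is mounted at the origin on the work surface. World frame = base frame: x ahead of the robot, y to its left, z up, the work surface at z = 0. Lengths are in m, angles in rad, forces in N, time in s.
With the tool pointing down it reaches from about 0.425 to 0.925 m from the base axis. Payload 6.8 kg.
Tool frame: the origin (TCP) lies midway between the tips of the shut fingers; the grasp point (between the pads) lies 19 mm behind it (r.grip_depth is the distance from the TCP to the grasp point, in m); z points along the fingers, y is the line along which they close (so a half turn about z gives the same grasp; the last joint's range is limited). The gripper opens to 85 mm and grips with 20 to 120 N. Pads are 22 mm wide; open, the fingers measure 114 mm over their backs; the gripper's body (76 mm by 85 mm) begins 54 mm behind the grasp point. The pads swing forward as they close: fully open they stand 13 mm farther back than shut.
Start: joints at [-1.401, 0.477, 0.022, 1.555, -0.011, 1.109, -0.083], TCP at [0.185, 0.649, 0.206] pointing down, gripper open.
Joint ranges: [-2.96, 2.96], [-0.34, 2.1], [-1.41, 1.46], [0.24, 2.44], [-1.37, 4.51], [0.17, 1.92], [-2.96, 2.96]. Speed limits (rad/s): [2.39, 2.39, 3.14, 3.14, 3.14, 3.14, 3.14].

INTERFACE

Orientations are given as a rotation vector (axis times angle).
In Python, from bench import telemetry, grab_frame, calibration, order, silhouettes, r gives the robot as it stands.
- The arm moves only by the tool apply_moves, never from a script. Its argument "moves" is a list of rows, each a list of 7 numbers: the turn, a rotation vector about the tool's x, y, z scaled (see below), then the shift along the tool's x, y, z scaled (see below), then the opening, from -1 (shut) to 1 (fully open). A call has exactly 8 rows; each row shifts and turns the commanded pose from where the row before left it, along the tool's axes as they then stand; what a row does not reach is not made up. The controller multiplies each number of a shift by 1000 mm and each number of a turn by 6 degrees. A row lasts 1/12 s, in which the tool goes at most 41.7 mm and 7.16 degrees, less where a joint would pass 70% of its speed; a pose out of reach is approached as far as the arm can. A call with a number of a shift or a turn outside -1 to 1 is refused whole. A call with a gripper value outside its range is refused whole. The fingers move at their own pace and stop on an object; "grip_force" is the grip in N (left out, the last holds). Time passes only in rows, so rows that do not move let the fingers close, or fill a call up. It gives the time, the measured TCP pose, the force, the opening and the grip force at its end, in the units of the state.
- telemetry.get_obs(): the state, without advancing time (a new reading comes with each control period).
- grab_frame(name): name is "side" or "top"; returns the picture (400x640x3 uint8, blue, green, red); there is no depth.
- calibration(name): a dict with "fx", "fy", "cx", "cy" (pixels), "k1" (the pictures are not rectified: a ray, as slopes to the right and down, at radius r is drawn at 1 + k1 r^2 times it, then the intrinsics apply), "world_from_camera" (4x4, takes a point from camera to world coordinates). Camera axes: x right, y down, z forward; pixel columns grow to the right and rows downward; lengths in m; the calibration is good to about 2 mm. A picture is of the moment at which its call begins. calibration takes no time and is no camera call.
- order.hand_in(): hands the job in; it is judged then, once.
Trained networks look in the newest picture that a camera, given by its name, has taken for a name from the list of things; names that differ only in an ending like _2 or _b are one class to them, and where a whole thing is asked for, a point or a joint stands for the part that bears it (a point fixed in the world has none). Each returns a list of dicts, best first, with "p" (0 to 1); they miss things now and then, are a little off and sometimes report something else, mostly with a low value. They report only what shows in the picture. A call takes as long as a camera call. They do not tell look-alikes from the thing itself.
- silhouettes(thing, camera): "mask" (400x640 bool, what is visible of it) and "extent" ([centre column, centre row, width, height] in pixels, round what is visible of it).
The state is a dict: "clock": time; "joints": joint angles; "qvel": joint speeds; "tau": joint torques, N m; "tcp_pos": TCP position; "orientation": TCP orientation; "contact_force": force on the tool from outside, world axes, zero at the start; "moment": the same for the moment, N m; "grip_width": finger opening in m; "gripper_force": force on a finger pad.
Only numpy, scipy, OpenCV 4.12 (cv2) and the standard library are available. Lean on these libraries where they do the work, as an engineer would, in place of code of your own. Each camera call takes 0.05 s, during which the arm holds its last target. There are 200 camera calls.

## Working session

There is one attempt and no reset: what is moved stays moved. The work goes in short steps, Python scripts to look and compute and a tool call to move; the robot and the scene stay as the last step left them, time stands still between calls to the robot, and variables do not carry over. Pictures are saved under pics/ and viewed, at most 10 in all, crops included, and the job is handed in when it is done.

Besides the shell and the picture viewer there is one more tool, called by a JSON object that holds its "name" and its "arguments". apply_moves: Moves the arm, as the interface text tells. Its arguments: {"type":"object","properties":{"moves":{"type":"array"},"grip_force":{"type":"number"}},"required":["moves"]}

```bash
mkdir -p pics; python3 - <<'E'
from bench import telemetry, grab_frame, calibration, order, silhouettes, r
import cv2,numpy as np
o=telemetry.get_obs();print({k:np.round(v,3) for k,v in o.items()}, r.grip_depth)
for c in("side","top"):
    cv2.imwrite(f"pics/{c}0.png",grab_frame(c)); k=calibration(c);print(c,{a:np.round(b,3).tolist() for a,b in k.items()})
    for t in("vise","block","slide","fixed_jaw","slide_handle"):
        print(t,[(round(float(d["p"]),2),np.round(d["extent"]).tolist()) for d in silhouettes(t,c)[:3]])
E
```

```text
{'clock': np.float64(0.0), 'joints': array([-1.401,  0.478,  0.022,  1.556, -0.011,  1.109, -0.083]), 'qvel': array([-0.   , -0.001, -0.001,  0.   ,  0.002,  0.001, -0.   ]), 'tau': array([ 0.0000e+00, -5.9646e+01,  1.6070e+00, -2.8120e+01,  1.2000e-02,
        9.0000e-03,  0.0000e+00]), 'tcp_pos': array([0.185, 0.648, 0.205]), 'orientation': array([-4.350e-01, -3.111e+00,  3.000e-03]), 'contact_force': array([-0.05 , -0.163,  0.626]), 'moment': array([0.007, 0.049, 0.019]), 'gripper_force': np.float64(0.0), 'grip_width': np.float64(0.086)} 0.0187
side {'fx': 366.199, 'fy': 366.199, 'cx': 323.22, 'cy': 200.215, 'k1': 0.007, 'world_from_camera': [[0.915, -0.302, 0.268, 0.34], [-0.404, -0.684, 0.608, -0.49], [-0.0, -0.664, -0.747, 0.784], [0.0, 0.0, 0.0, 1.0]]}
vise [(0.59, [322.0, 283.0, 104.0, 114.0]), (0.42, [433.0, 218.0, 61.0, 84.0]), (0.28, [366.0, 262.0, 54.0, 70.0])]
block [(0.9, [344.0, 373.0, 36.0, 43.0]), (0.76, [388.0, 343.0, 37.0, 56.0]), (0.75, [332.0, 278.0, 38.0, 45.0])]
slide [(0.66, [312.0, 262.0, 28.0, 47.0]), (0.59, [272.0, 320.0, 47.0, 68.0])]
fixed_jaw [(0.96, [341.0, 303.0, 24.0, 24.0]), (0.7, [334.0, 279.0, 33.0, 46.0])]
slide_handle [(0.84, [313.0, 262.0, 29.0, 42.0])]
top {'fx': 451.49, 'fy': 451.49, 'cx': 318.331, 'cy': 198.298, 'k1': -0.006, 'world_from_camera': [[0.004, -0.998, 0.061, 0.534], [-1.0, -0.003, 0.011, 0.058], [-0.011, -0.061, -0.998, 1.176], [0.0, 0.0, 0.0, 1.0]]}
vise [(0.94, [375.0, 239.0, 113.0, 53.0]), (0.62, [408.0, 234.0, 26.0, 28.0])]
block [(0.88, [406.0, 235.0, 26.0, 30.0]), (0.72, [467.0, 214.0, 39.0, 34.0]), (0.68, [470.0, 258.0, 38.0, 36.0])]
slide [(0.85, [377.0, 238.0, 37.0, 24.0])]
fixed_jaw [(0.67, [424.0, 234.0, 8.0, 22.0])]
slide_handle [(0.85, [378.0, 236.0, 36.0, 24.0])]
```

View pics/side0.png

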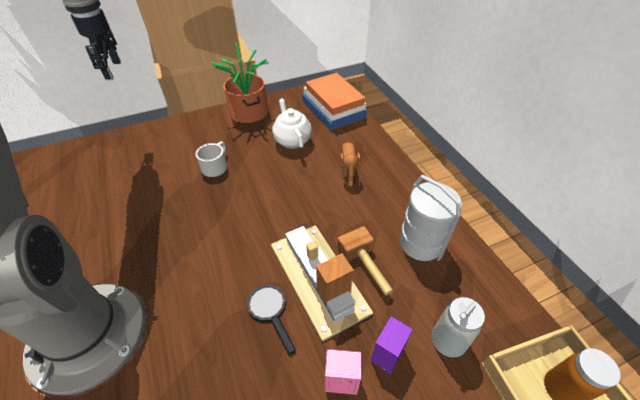

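View pics/top0.png

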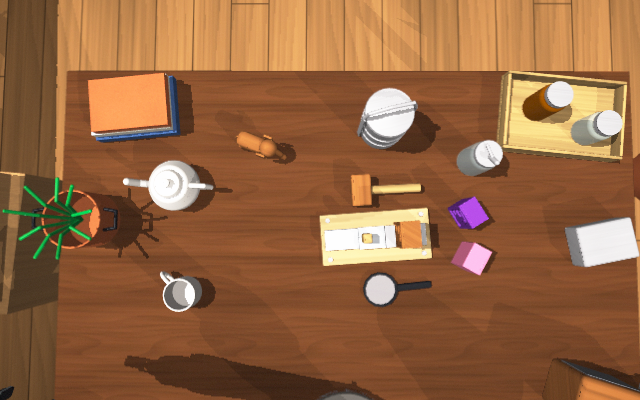

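The side view shows the vise around (322,283), with the block against the fixed jaw at the near end. In the top view the board spans columns 320-432 and rows 208-265, and the slide is on its left (+y world). Next is a zoomed crop for exact corners.

```bash
python3 - <<'E'
from bench import r,calibration
import cv2
print([a for a in dir(r) if a[0]!='_'])
a=cv2.imread("pics/top0.png")[195:275,310:450]
a=cv2.resize(a,None,fx=5.5,fy=5.5,interpolation=cv2.INTER_CUBIC)
b=cv2.imread("pics/side0.png")[218:345,260:380]
cv2.imwrite("pics/topz.png",a)
cv2.imwrite("pics/sidez.png",cv2.resize(b,None,fx=4.5,fy=4.5,interpolation=cv2.INTER_CUBIC))
E
cat > h.py <<'E'
import numpy as np,cv2
from bench import telemetry, grab_frame, calibration, silhouettes
def ray(c,uv):
    k=calibration(c);d=np.array([(uv[0]-k["cx"])/k["fx"],(uv[1]-k["cy"])/k["fy"]]);s=d.copy()
    for _ in range(5): s=d/(1+k["k1"]*(s@s))
    T=np.array(k["world_from_camera"]);return T[:3,3],T[:3,:3]@np.r_[s,1]
def at(c,uv,z):
    o,d=ray(c,uv);return o+d*(z-o[2])/d[2]
def proj(c,p):
    k=calibration(c);T=np.array(k["world_from_camera"]);q=T[:3,:3].T@(np.asarray(p)-T[:3,3]);s=q[:2]/q[2];s=s*(1+k["k1"]*(s@s))
    return np.array([s[0]*k["fx"]+k["cx"],s[1]*k["fy"]+k["cy"]])
E
```

```text
['Unreachable', 'grip_depth']
```

View pics/topz.png

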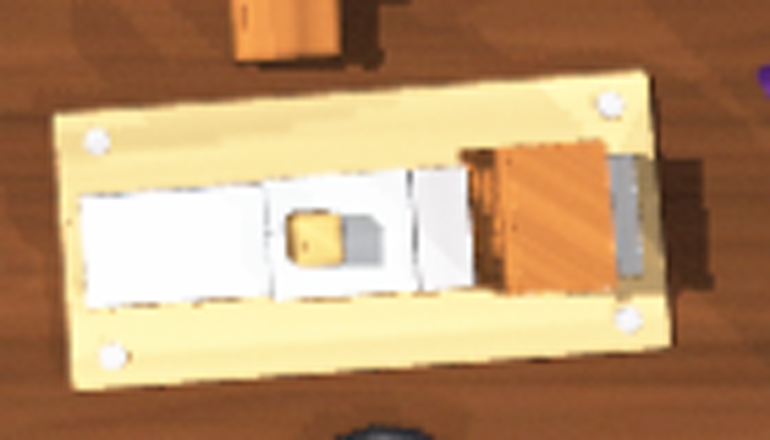

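View pics/sidez.png

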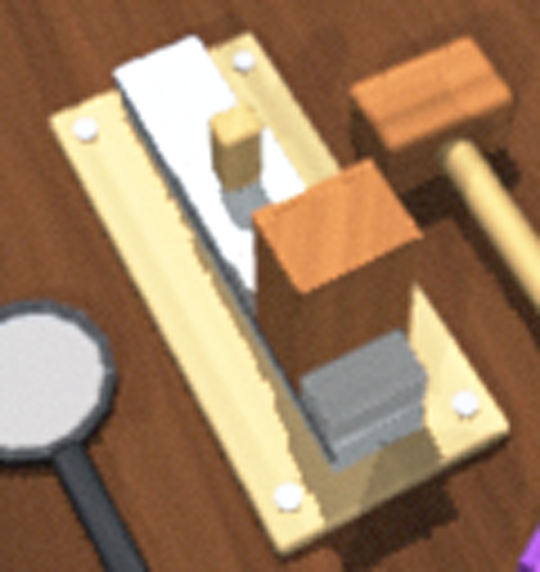

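```bash
cat >> h.py <<'E'
V0=None
E
python3 - <<'E'
from h import *
t=lambda x,y:((x+.5)/5.5-.5+310,(y+.5)/5.5-.5+195)
s=lambda x,y:((x+.5)/4.5-.5+260,(y+.5)/4.5-.5+218)
L=np.array([[170,-65],[-110,-65],[-110,65],[170,65]])/1000 # order guess: x left, y: vise y = z × x ; x=+Y world -> y=-X world (down in image)
T=[t(55,116),t(648,72),t(670,347),t(75,389)]
S=[s(250,35),s(508,432),s(285,555),s(50,118)]
for c,P in(("top",T),("side",S)):
    W=np.array([at(c,p,.012)[:2] for p in P])
    a=L-L.mean(0);b=W-W.mean(0)
    th=np.arctan2((a[:,0]*b[:,1]-a[:,1]*b[:,0]).sum(),(a*b).sum())
    R=np.array([[np.cos(th),-np.sin(th)],[np.sin(th),np.cos(th)]])
    o=W.mean(0)-R@L.mean(0)
    print(c,th,o,np.round(W-(L@R.T+o),4).tolist())
    inv=lambda cc,p,z:np.round(1000*R.T@(at(cc,p,z)[:2]-o),1)
    if c=="top":
        print("blocktop",[inv(c,t(*p),.142) for p in((496,150),(604,141),(616,292),(506,290))])
        print("slide",[inv(c,t(*p),.064) for p in((468,168),(474,287))],"handle",[inv(c,t(*p),.104) for p in((288,211),(342,211),(342,266),(290,266))])
    else: print("blocktop",[inv(c,s(*p),.142) for p in((252,212),(373,160),(423,238),(304,292))])
E
```

```text
top 1.6459713929781201 [ 0.50953144 -0.10596579] [[-0.0013, -0.0011], [-0.0009, 0.0006], [0.0009, 0.0016], [0.0013, -0.0011]]
blocktop [array([-13.4, -33.4]), array([-58.4, -33.9]), array([-58. ,  28.6]), array([-12.8,  24.6])]
slide [array([-13.5, -26. ]), array([-11.9,  26.9])] handle [array([ 71.4, -13.5]), array([ 48.2, -11.9]), array([50.1, 11.6]), array([72.4, 10. ])]
side 1.6470492735720994 [ 0.51065538 -0.10887118] [[-0.0013, -0.0008], [-0.0026, 0.0008], [0.0025, -0.0002], [0.0015, 0.0002]]
blocktop [array([-10.8,  26. ]), array([-12.5, -36. ]), array([-58.6, -34.9]), array([-57.2,  24.6])]
```

```bash
cat >> h.py <<'E'
from scipy.spatial.transform import Rotation as Ro
O=np.array([.510,-.107,0]);TH=1.6465
RV=Ro.from_euler('z',TH)
def world(v): return O+RV.apply(np.array(v)/1000)
def tool(tilt):  # tool z in vise = (-sin tilt,0,-cos tilt); tool y along +/-vise y
    return RV*Ro.from_euler('y',tilt,degrees=True)*Ro.from_euler('x',180,degrees=True)
def plan(grasp_v,tilt,depth=.019,flip=False):
    o=telemetry.get_obs();R=Ro.from_rotvec(o["orientation"])
    G=tool(tilt)*Ro.from_euler('z',180 if flip else 0,degrees=True)
    p=world(grasp_v)+G.apply([0,0,depth])
    d=p-o["tcp_pos"]
    rv=(R.inv()*G).as_rotvec(degrees=True)/6
    print("tcp goal",p.round(4),"world d",d.round(4),"\nshift in tool now",R.inv().apply(d).round(4),"in goal tool",G.inv().apply(d).round(4),"\nturn units",rv.round(2))
    return p,G
def state():
    o=telemetry.get_obs();R=Ro.from_rotvec(o["orientation"])
    q=(RV.inv()*R).as_matrix();g=o["tcp_pos"]-R.apply([0,0,.019])
    print("t",round(float(o["clock"]),2),"grasp in vise",(1000*RV.inv().apply(g-O)).round(1),"tilt",np.degrees(np.arctan2(-q[0,2],-q[2,2])).round(1),"tooly_v",q[:,1].round(3),"F",np.round(o["contact_force"],1),"w",round(float(o["grip_width"]),4),"j",np.round(o["joints"],2))
E
python3 -c "
from h import *
state()
for f in(0,1): plan([60,0,200],0,flip=f)
"
```

```text
t 0.6 grasp in vise [778.5 266.8 225.2] tilt -0.0 tooly_v [ 0.938 -0.346  0.   ] F [ 0.4  0.1 -1.3] w 0.0853 j [-1.4   0.48  0.02  1.56 -0.01  1.11 -0.08]
tcp goal [ 0.5055 -0.0472  0.181 ] world d [ 0.3203 -0.6963 -0.0252] 
shift in tool now [-0.499  -0.5817  0.0252] in goal tool [-0.7185  0.2668  0.0252] 
turn units [ 0.   -0.   11.62]
tcp goal [ 0.5055 -0.0472  0.181 ] world d [ 0.3203 -0.6963 -0.0252] 
shift in tool now [-0.499  -0.5817  0.0252] in goal tool [ 0.7185 -0.2668  0.0252] 
turn units [  0.     0.   -18.38]
```

{"name": "apply_moves", "arguments": {"moves": [[0,0,0,-0.025,-0.029,0,1],[0,0,0,-0.025,-0.029,0,1],[0,0,0,-0.025,-0.029,0,1],[0,0,0,-0.025,-0.029,0,1],[0,0,0,-0.025,-0.029,0,1],[0,0,0,-0.025,-0.029,0,1],[0,0,0,-0.025,-0.029,0,1],[0,0,0,-0.025,-0.029,0,1]], "grip_force": 100}}

```text
clock: 1.27
tcp_pos: [0.3144, 0.3695, 0.2065]
orientation: [0.435, 3.111, 0.001]
contact_force: [0.4, 0.6, -0.3]
grip_width: 0.0855
gripper_force: 0.0
```

{"name": "apply_moves", "arguments": {"moves": [[0,0,0,-0.025,-0.029,0,1],[0,0,0,-0.025,-0.029,0,1],[0,0,0,-0.025,-0.029,0,1],[0,0,0,-0.025,-0.029,0,1],[0,0,0,-0.025,-0.029,0,1],[0,0,0,-0.025,-0.029,0,1],[0,0,0,-0.025,-0.029,0,1],[0,0,0,-0.025,-0.029,0,1]]}}

```text
clock: 1.93
tcp_pos: [0.4431, 0.0915, 0.2067]
orientation: [0.435, 3.111, 0.001]
contact_force: [0.4, -0.2, 0.7]
grip_width: 0.0851
gripper_force: 0.0
```

{"name": "apply_moves", "arguments": {"moves": [[0,0,0,-0.025,-0.029,0,1],[0,0,0,-0.025,-0.029,0,1],[0,0,0,-0.025,-0.029,0,1],[0,0,0,-0.025,-0.029,0,1],[0,0,1,0,0,0,1],[0,0,1,0,0,0,1],[0,0,1,0,0,0,1],[0,0,1,0,0,0,1]]}}

```text
clock: 2.6
tcp_pos: [0.507, -0.0462, 0.2063]
orientation: [1.081, 2.949, 0.0]
contact_force: [-0.9, 0.3, 0.3]
grip_width: 0.0854
gripper_force: 0.0
```

{"name": "apply_moves", "arguments": {"moves": [[0,0,1,0,0,0,1],[0,0,1,0,0,0,1],[0,0,1,0,0,0,1],[0,0,1,0,0,0,1],[0,0,1,0,0,0,1],[0,0,1,0,0,0,1],[0,0,1,0,0,0,1],[0,0,0.62,0,0,0,1]]}}

```text
clock: 3.27
tcp_pos: [0.507, -0.0457, 0.2064]
orientation: [2.141, 2.299, 0.001]
contact_force: [0.3, 0.0, -0.7]
grip_width: 0.0854
gripper_force: 0.0
```

```bash
python3 -c "
from h import *
state()
plan([60,0,88],0)
"
```

```text
t 3.27 grasp in vise [ 61.4  -1.6 225.4] tilt -0.0 tooly_v [-0.005 -1.     0.   ] F [ 0.3  0.  -0.7] w 0.0854 j [-0.63  0.23  0.7   1.98 -0.18  0.99  0.23]
tcp goal [ 0.5055 -0.0472  0.069 ] world d [-0.0015 -0.0015 -0.1374] 
shift in tool now [-0.0014 -0.0017  0.1374] in goal tool [-0.0014 -0.0016  0.1374] 
turn units [ 0.   -0.   -0.04]
```

{"name": "apply_moves", "arguments": {"moves": [[0,0,0,-0.001,-0.002,0.034,1],[0,0,0,0,0,0.034,1],[0,0,0,0,0,0.034,1],[0,0,0,0,0,0.034,1],[0,0,0,0,0,0,-1],[0,0,0,0,0,0,-1],[0,0,0,0,0,0,-1],[0,0,0,0,0,0,-1]], "grip_force": 80}}

```text
clock: 3.93
tcp_pos: [0.5067, -0.047, 0.0724]
orientation: [2.134, 2.302, 0.005]
contact_force: [0.1, -0.5, 0.3]
grip_width: 0.0392
gripper_force: 0.0
```

```bash
python3 -c "
from h import *
state()"
```

```text
t 3.93 grasp in vise [60.  -1.2 91.4] tilt -0.0 tooly_v [ 0.    -1.     0.004] F [ 0.1 -0.5  0.3] w 0.0392 j [-0.5   0.44  0.59  2.1  -0.38  0.7   0.42]
```

{"name": "apply_moves", "arguments": {"moves": [[0,0,0,0,0,0,-1],[0,0,0,0,0,0,-1],[0,0,0,0,0,0,-1],[0,0,0,0,0,0,-1],[0,0,0,0.002,0,0,-1],[0,0,0,0.004,0,0,-1],[0,0,0,0.007,0,0,-1],[0,0,0,0.007,0,0,-1]]}}

```text
clock: 4.6
tcp_pos: [0.5064, -0.03, 0.0727]
orientation: [2.134, 2.297, 0.004]
contact_force: [1.2, -7.4, 5.1]
grip_width: 0.0214
gripper_force: 78.9
```

{"name": "apply_moves", "arguments": {"moves": [[0,0,0,0.008,0,0,-1],[0,0,0,0.008,0,0,-1],[0,0,0,0.008,0,0,-1],[0,0,0,0.008,0,0,-1],[0,0,0,0.008,0,0,-1],[0,0,0,0.008,0,0,-1],[0,0,0,0.004,0,0,-1],[0,0,0,0,0,0,-1]]}}

```text
clock: 5.27
tcp_pos: [0.5022, 0.024, 0.0727]
orientation: [2.133, 2.301, 0.006]
contact_force: [0.1, -3.0, 8.5]
grip_width: 0.021
gripper_force: 79.2
```

```bash
python3 -c "
from h import *
state()
cv2.imwrite('pics/side1.png',cv2.resize(grab_frame('side')[170:360,220:450],None,fx=3,fy=3))"
```

```text
t 5.27 grasp in vise [131.3  -2.1  91.7] tilt 0.0 tooly_v [ 0.    -1.     0.006] F [ 0.1 -3.   8.5] w 0.021 j [-0.65  0.43  0.6   2.11 -0.37  0.69  0.27]
```

View pics/side1.png

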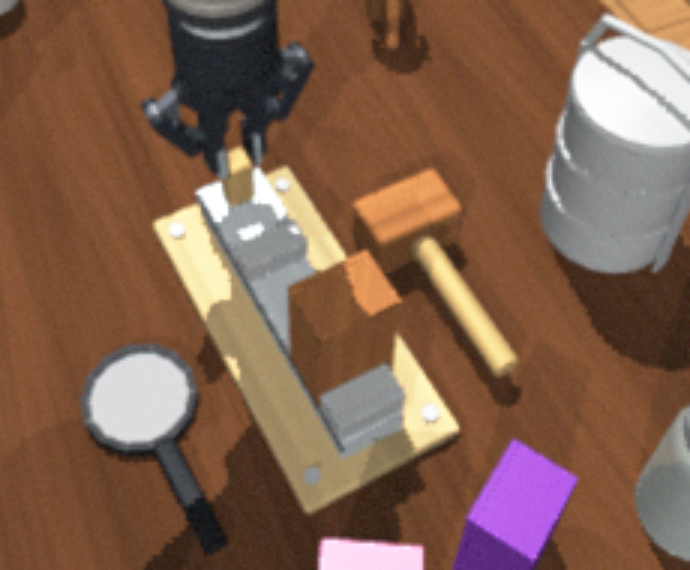

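{"name": "apply_moves", "arguments": {"moves": [[0,0,0,0,0,0,1],[0,0,0,0,0,0,1],[0,0,0,0,0,0,1],[0,0,0,0,0,0,1],[0,0,0,0,0,-0.04,1],[0,0,0,0,0,-0.04,1],[0,0,0,0,0,-0.04,1],[0,0,0,0,0,-0.02,1]]}}

```text
clock: 5.98
tcp_pos: [0.5011, 0.0246, 0.2142]
orientation: [2.135, 2.302, 0.006]
contact_force: [0.9, 0.4, -0.5]
grip_width: 0.0855
gripper_force: 0.0
```

```bash
python3 -c "
from h import *
state()
plan([-30,-3,98],45)
p,G=plan([-30,-3,98],45,depth=-.10)"
```

```text
t 5.98 grasp in vise [131.8  -1.  233.2] tilt -0.1 tooly_v [-0.    -1.     0.004] F [ 0.9  0.4 -0.5] w 0.0855 j [-0.8   0.21  0.73  1.99 -0.17  1.    0.08]
tcp goal [ 0.5163 -0.1501  0.0846] world d [ 0.0152 -0.1746 -0.1296] 
shift in tool now [-0.1754  0.0014  0.1295] in goal tool [-0.0323  0.0019  0.2156] 
turn units [ 0.04 -7.51 -0.02]
tcp goal [ 0.5099 -0.0662  0.1687] world d [ 0.0088 -0.0907 -0.0455] 
shift in tool now [-0.0912  0.0018  0.0454] in goal tool [-0.0323  0.0019  0.0966] 
turn units [ 0.04 -7.51 -0.02]
```

{"name": "apply_moves", "arguments": {"moves": [[0,-1,0,0,0,0,1],[0,-1,0,0,0,0,1],[0,-1,0,0,0,0,1],[0,-1,0,0,0,0,1],[0,-1,0,0,0,0,1],[0,-1,0,0,0,0,1],[0,-1,0,0,0,0,1],[0,-0.5,0,0,0,0,1]]}}

```text
clock: 6.65
tcp_pos: [0.4993, 0.0279, 0.2091]
orientation: [1.674, 1.817, -0.7]
contact_force: [0.2, 1.4, -1.1]
grip_width: 0.0851
gripper_force: 0.0
```

```bash
python3 -c "
from h import *
state()
plan([-30,-3,98],45)"
```

```text
t 6.65 grasp in vise [148.8   0.5 222.5] tilt 45.3 tooly_v [ 0.006 -1.    -0.001] F [ 0.2  1.4 -1.1] w 0.0851 j [-1.24  0.52  0.81  1.98  0.4   1.14 -0.6 ]
tcp goal [ 0.5163 -0.1501  0.0846] world d [ 0.017  -0.178  -0.1246] 
shift in tool now [-0.0372  0.0026  0.2147] in goal tool [-0.0383  0.0035  0.2145] 
turn units [0.03 0.05 0.05]
```

{"name": "apply_moves", "arguments": {"moves": [[0,0,0,-0.038,0.003,0,1],[0,0,0,0,0,0.031,1],[0,0,0,0,0,0.031,1],[0,0,0,0,0,0.031,1],[0,0,0,0,0,0.031,1],[0,0,0,0,0,0.031,1],[0,0,0,0,0,0.03,1],[0,0,0,0,0,0.03,1]]}}

```text
clock: 7.32
tcp_pos: [0.516, -0.1538, 0.0838]
orientation: [1.683, 1.817, -0.697]
contact_force: [0.8, -0.1, 0.0]
grip_width: 0.0853
gripper_force: 0.0
```

```bash
python3 -c "
from h import *
state()
plan([-30,-3,98],45)
cv2.imwrite('pics/side2.png',cv2.resize(grab_frame('side')[170:360,220:450],None,fx=3,fy=3))"
```

```text
t 7.32 grasp in vise [-33.7  -2.4  97.3] tilt 45.0 tooly_v [ 0.001 -1.    -0.   ] F [ 0.8 -0.1  0. ] w 0.0853 j [-0.91  0.72  0.8   2.15  0.49  0.64 -0.57]
tcp goal [ 0.5163 -0.1501  0.0846] world d [0.0003 0.0038 0.0007] 
shift in tool now [ 0.0021  0.0006 -0.0031] in goal tool [ 0.0021  0.0006 -0.0032] 
turn units [ 0.01 -0.01  0.01]
```

View pics/side2.png

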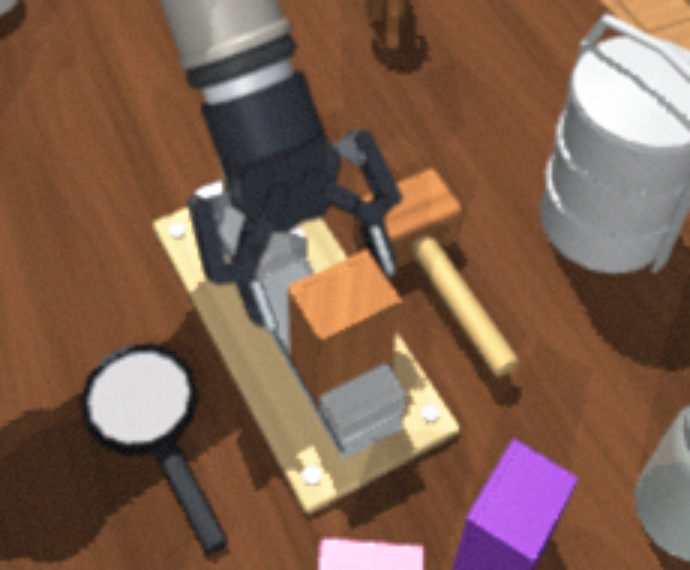

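The fingers straddle the block's upper, slide-side corner and the block still stands upright at about (345,300). I'll close now.

{"name": "apply_moves", "arguments": {"moves": [[0,0,0,0.002,0,-0.002,0],[0,0,0,0,0,0,-1],[0,0,0,0,0,0,-1],[0,0,0,0,0,0,-1],[0,0,0,0,0,0,-1],[0,0,0,0,0,0,-1],[0,0,0,0,0,0,-1],[0,0,0,0,0,0,-1]], "grip_force": 80}}

```text
clock: 8.03
tcp_pos: [0.517, -0.1492, 0.0856]
orientation: [1.682, 1.817, -0.694]
contact_force: [-0.8, 5.1, 8.0]
grip_width: 0.0603
gripper_force: 87.0
```

```bash
python3 -c "
from h import *
state()"
```

```text
t 8.03 grasp in vise [-29.2  -3.7  99. ] tilt 45.0 tooly_v [ 0.002 -1.     0.001] F [-0.8  5.1  8. ] w 0.0603 j [-0.92  0.72  0.8   2.15  0.49  0.64 -0.57]
```

{"name": "apply_moves", "arguments": {"moves": [[0,0,0,-0.007,0,-0.007,-1],[0,0,0,-0.014,0,-0.014,-1],[0,0,0,-0.014,0,-0.014,-1],[0,0,0,-0.014,0,-0.014,-1],[0,0,0,-0.014,0,-0.014,-1],[0,1,0,0,0,0,-1],[0,1,0,0,0,0,-1],[0,1,0,0,0,0,-1]]}}

```text
clock: 8.7
tcp_pos: [0.5161, -0.1491, 0.1752]
orientation: [1.877, 2.03, -0.443]
contact_force: [0.7, -0.2, -2.7]
grip_width: 0.0601
gripper_force: 86.9
```

{"name": "apply_moves", "arguments": {"moves": [[0,1,0,0,0,0,-1],[0,1,0,0,0,0,-1],[0,1,0,0,0,0,-1],[0,1,0,0,0,0,-1],[0,1,0,0,0,0,-1],[0,1,0,0,0,0,-1],[0,1,0,0,0,0,-1],[0,1,0,0,0,0,-1]]}}

```text
clock: 9.37
tcp_pos: [0.516, -0.1508, 0.1758]
orientation: [-1.935, -2.09, -0.368]
contact_force: [0.3, 0.8, -2.3]
grip_width: 0.0601
gripper_force: 86.9
```

{"name": "apply_moves", "arguments": {"moves": [[0,1,0,0,0,0,-1],[0,1,0,0,0,0,-1],[0,1,0,0,0,0,-1],[0,1,0,0,0,0,-1],[0,0,0,0,0,0,-1],[0,0,0,0,0,0,-1],[0,0,0,0,0,0,-1],[0,0,0,0,0,0,-1]]}}

```text
clock: 10.03
tcp_pos: [0.5164, -0.1493, 0.1753]
orientation: [-1.682, -1.821, -0.697]
contact_force: [-0.4, 0.5, -0.5]
grip_width: 0.06
gripper_force: 86.9
```

```bash
python3 -c "
from h import *
state()
plan([-7,-3,78],-45)
cv2.imwrite('pics/side3.png',cv2.resize(grab_frame('side')[170:360,220:450],None,fx=3,fy=3))"
```

```text
t 10.03 grasp in vise [-56.   -3.1 188.8] tilt -44.9 tooly_v [ 0.003 -1.     0.002] F [-0.4  0.5 -0.5] w 0.06 j [ 0.28  0.63  0.38  1.7  -0.77  1.52  1.05]
tcp goal [ 0.5125 -0.1004  0.0646] world d [-0.0038  0.0489 -0.1108] 
shift in tool now [-0.0434 -0.0002  0.1131] in goal tool [-4.36e-02 -1.00e-04  1.13e-01] 
turn units [-0.01  0.02  0.03]
```

View pics/side3.png

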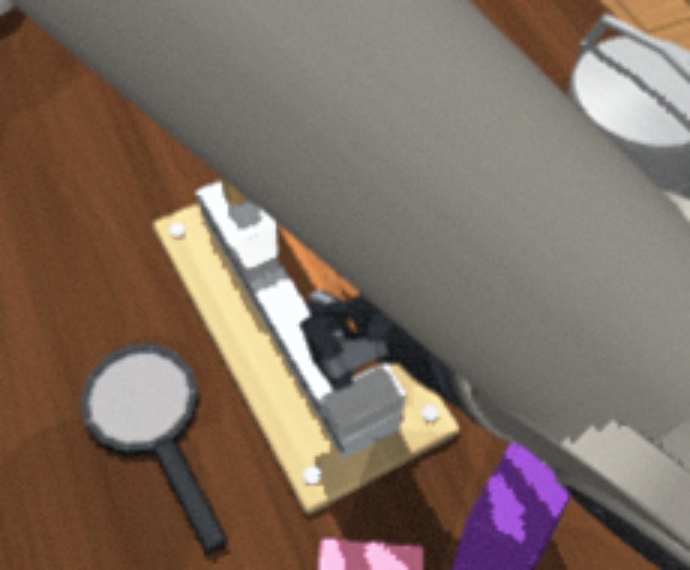

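```bash
python3 -c "
from h import *
a=grab_frame('top')[60:330,260:580]
cv2.imwrite('pics/top3.png',cv2.resize(a,None,fx=2.2,fy=2.2))"
```

```text
(no output)
```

View pics/top3.png

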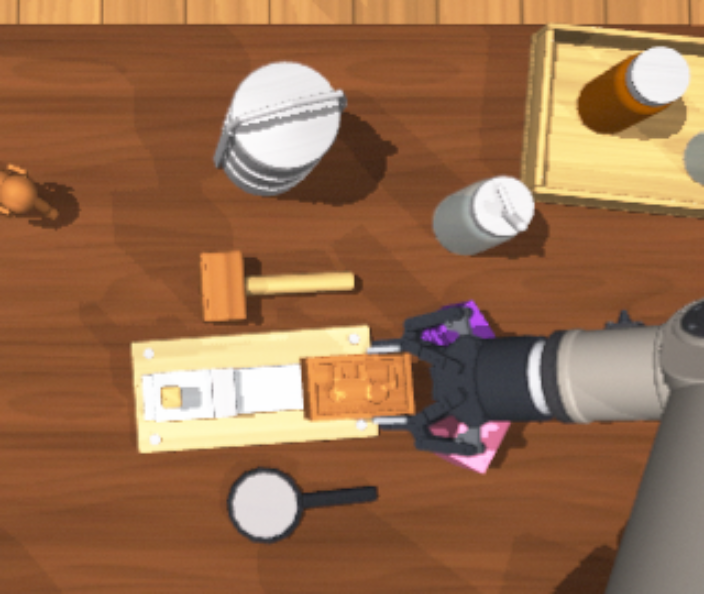

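Top view: the elephant face is up, the block is held lengthwise at crop (357,387), and the arm is clear of the bystanders. Moving over the bed and lowering.

{"name": "apply_moves", "arguments": {"moves": [[0,0,0,0.0175,0,0.0175,-1],[0,0,0,0.0175,0,0.0175,-1],[0,0,0,-0.015,0,0.015,-1],[0,0,0,-0.015,0,0.015,-1],[0,0,0,-0.015,0,0.015,-1],[0,0,0,-0.015,0,0.015,-1],[0,0,0,-0.014,0,0.014,-1],[0,0,0,0,0,0,-1]]}}

```text
clock: 10.8
tcp_pos: [0.5107, -0.0993, 0.0672]
orientation: [-1.681, -1.815, -0.693]
contact_force: [-0.1, 0.4, -1.7]
grip_width: 0.0605
gripper_force: 87.0
```

```bash
python3 -c "
from h import *
state()
plan([-7,-3,73],-45)"
```

```text
t 10.8 grasp in vise [-5.8 -1.4 80.7] tilt -45.1 tooly_v [ 0.003 -1.    -0.003] F [-0.1  0.4 -1.7] w 0.0605 j [ 0.25  0.74  0.32  1.82 -0.85  1.33  1.16]
tcp goal [ 0.5125 -0.1004  0.0596] world d [ 0.0018 -0.0011 -0.0077] 
shift in tool now [-0.0063  0.0017  0.0046] in goal tool [-0.0063  0.0017  0.0046] 
turn units [-0.04 -0.01 -0.01]
```

{"name": "apply_moves", "arguments": {"moves": [[0,0,0,-0.001,0,0.001,-1],[0,0,0,-0.001,0,0.001,-1],[0,0,0,-0.001,0,0.001,-1],[0,0,0,-0.001,0,0.001,-1],[0,0,0,-0.001,0,0.001,-1],[0,0,0,0,0,0,-1],[0,0,0,0,0,0,-1],[0,0,0,0,0,0,-1]]}}

```text
clock: 11.47
tcp_pos: [0.5121, -0.1011, 0.0626]
orientation: [-1.683, -1.816, -0.697]
contact_force: [0.2, 0.1, -2.7]
grip_width: 0.0602
gripper_force: 86.9
```

{"name": "apply_moves", "arguments": {"moves": [[0,0,0,-0.001,0,0.001,-1],[0,0,0,0,0,0,-1],[0,0,0,0,0,0,-1],[0,0,0,0,0,0,-1],[0,0,0,0,0,0,-1],[0,0,0,0,0,0,-1],[0,0,0,0,0,0,-1],[0,0,0,0,0,0,-1]]}}

```text
clock: 12.13
tcp_pos: [0.5121, -0.1011, 0.061]
orientation: [-1.683, -1.816, -0.697]
contact_force: [0.2, -0.3, -1.4]
grip_width: 0.0601
gripper_force: 86.9
```

{"name": "apply_moves", "arguments": {"moves": [[0,0,0,-0.001,0,0.001,-1],[0,0,0,0,0,0,-1],[0,0,0,0,0,0,-1],[0,0,0,0,0,0,-1],[0,0,0,0,0,0,-1],[0,0,0,0,0,0,-1],[0,0,0,0,0,0,-1],[0,0,0,0,0,0,-1]]}}

```text
clock: 12.8
tcp_pos: [0.5121, -0.1011, 0.0596]
orientation: [-1.683, -1.816, -0.697]
contact_force: [-0.9, 0.6, -2.0]
grip_width: 0.0602
gripper_force: 86.9
```

{"name": "apply_moves", "arguments": {"moves": [[0,0,0,-0.001,0,0.001,-1],[0,0,0,0,0,0,-1],[0,0,0,0,0,0,-1],[0,0,0,-0.001,0,0.001,-1],[0,0,0,0,0,0,-1],[0,0,0,0,0,0,-1],[0,0,0,0,0,0,-1],[0,0,0,0,0,0,-1]]}}

```text
clock: 13.47
tcp_pos: [0.5122, -0.1011, 0.0578]
orientation: [-1.682, -1.816, -0.699]
contact_force: [-0.6, -2.1, 4.9]
grip_width: 0.06
gripper_force: 87.4
```

{"name": "apply_moves", "arguments": {"moves": [[0,0,0,0,0,0,0.5],[0,0,0,0,0,0,1],[0,0,0,0,0,0,1],[0,0,0,0,0,0,1],[0,0,0,0,0,-0.02,1],[0,0,0,0,0,-0.035,1],[0,0,0,0,0,-0.035,1],[0,0,0,0,0,-0.035,1]]}}

```text
clock: 14.13
tcp_pos: [0.5185, -0.1898, 0.1461]
orientation: [-1.682, -1.816, -0.696]
contact_force: [1.0, -0.3, 0.7]
grip_width: 0.085
gripper_force: 0.0
```

```bash
python3 -c "
from h import *
state()
plan([132,-2,220],0)
a=grab_frame('top')[180:280,300:460]
cv2.imwrite('pics/top4.png',cv2.resize(a,None,fx=4.5,fy=4.5,interpolation=2))"
```

```text
t 14.13 grasp in vise [-96.7  -2.3 159.5] tilt -45.0 tooly_v [ 0.001 -1.    -0.001] F [ 1.  -0.3  0.7] w 0.085 j [ 0.34  0.71  0.38  1.65 -0.77  1.53  1.1 ]
tcp goal [0.502  0.0248 0.201 ] world d [-0.0165  0.2146  0.0549] 
shift in tool now [ 1.909e-01 -1.000e-04  1.134e-01] in goal tool [ 0.2152 -0.0003 -0.0549] 
turn units [-0.01 -7.5   0.01]
```

View pics/top4.png

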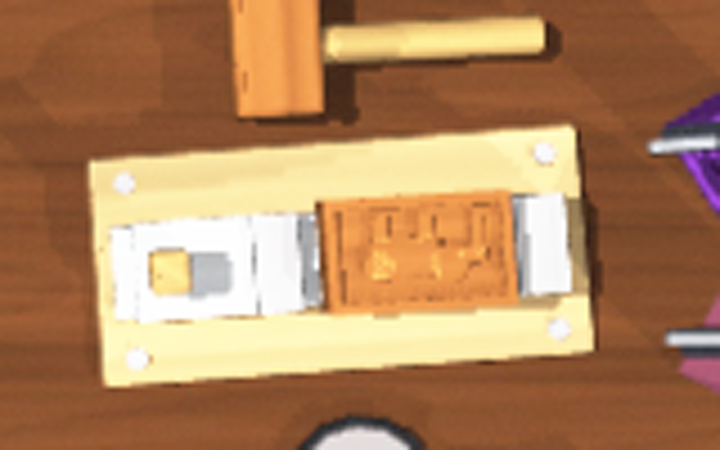

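The block lies flat, carved face up and straight between the jaws, crop (318-517, 190-315), with a small gap left at the sliding jaw.

{"name": "apply_moves", "arguments": {"moves": [[0,-1,0,0,0,-0.01,1],[0,-1,0,0,0,-0.01,1],[0,-1,0,0,0,-0.01,1],[0,-1,0,0,0,-0.01,1],[0,-1,0,0,0,-0.01,1],[0,-1,0,0,0,-0.01,1],[0,-1,0,0,0,0,1],[0,-0.5,0,0,0,0,1]]}}

```text
clock: 14.85
tcp_pos: [0.5223, -0.2165, 0.1973]
orientation: [2.128, 2.305, 0.0]
contact_force: [1.0, 1.0, -0.9]
grip_width: 0.0853
gripper_force: 0.0
```

```bash
python3 -c "
from h import *
state()
plan([132,-2,200],0)"
```

```text
t 14.85 grasp in vise [-110.    -3.9  216.3] tilt 0.2 tooly_v [ 0.004 -1.     0.003] F [ 1.   1.  -0.9] w 0.0853 j [-0.21  0.34  0.63  1.87 -0.24  1.    0.59]
tcp goal [0.502  0.0248 0.181 ] world d [-0.0203  0.2412 -0.0163] 
shift in tool now [ 0.2421 -0.0011  0.0155] in goal tool [ 0.2421 -0.002   0.0163] 
turn units [0.03 0.03 0.04]
```

{"name": "apply_moves", "arguments": {"moves": [[0,0,0,0.035,0,0,1],[0,0,0,0.035,0,0,1],[0,0,0,0.035,0,0,1],[0,0,0,0.035,0,0,1],[0,0,0,0.035,0,0,1],[0,0,0,0.034,-0.001,0,1],[0,0,0,0.033,0,0,1],[0,0,0,0,0,0,1]]}}

```text
clock: 15.52
tcp_pos: [0.5008, 0.0303, 0.1958]
orientation: [-2.122, -2.313, -0.002]
contact_force: [-0.2, 0.9, -0.7]
grip_width: 0.0856
gripper_force: 0.0
```

{"name": "apply_moves", "arguments": {"moves": [[0,0,0,0,0,0.035,1],[0,0,0,0,0,0.035,1],[0,0,0,0,0,0.035,1],[0,0,0,0,0,0.018,1],[0,0,0,0,0,0,1],[0,0,0,0,0,0,-1],[0,0,0,0,0,0,-1],[0,0,0,0,0,0,-1]], "grip_force": 110}}

```text
clock: 16.18
tcp_pos: [0.503, 0.0226, 0.0749]
orientation: [2.134, 2.303, 0.004]
contact_force: [0.8, 0.9, -0.4]
grip_width: 0.0521
gripper_force: 0.0
```

{"name": "apply_moves", "arguments": {"moves": [[0,0,0,0,0,0,-1],[0,0,0,0,0,0,-1],[0,0,0,0,0,0,-1],[0,0,0,0,0,0,-1],[0,0,0,0,0,0,-1],[0,0,0,-0.002,0,0,-1],[0,0,0,-0.003,0,0,-1],[0,0,0,-0.003,0,0,-1]]}}

```text
clock: 16.85
tcp_pos: [0.5027, 0.0177, 0.0749]
orientation: [-2.131, -2.305, -0.006]
contact_force: [-5.0, 7.1, 14.2]
grip_width: 0.0192
gripper_force: 107.7
```

```bash
python3 -c "
from h import *
state()"
```

```text
t 16.85 grasp in vise [124.8  -2.1  93.9] tilt -0.3 tooly_v [ 0.002 -1.     0.001] F [-5.   7.1 14.2] w 0.0192 j [-0.54  0.41  0.47  2.1  -0.29  0.69  0.21]
```

{"name": "apply_moves", "arguments": {"moves": [[0,0,0,-0.002,0,0,-1],[0,0,0,-0.002,0,0,-1],[0,0,0,-0.002,0,0,-1],[0,0,0,-0.002,0,0,-1],[0,0,0,-0.001,0,0,-1],[0,0,0,0,0,0,-1],[0,0,0,0,0,0,-1],[0,0,0,0,0,0,-1]]}}

```text
clock: 17.52
tcp_pos: [0.5034, 0.0087, 0.0749]
orientation: [-2.131, -2.305, -0.006]
contact_force: [-5.5, 8.0, 14.5]
grip_width: 0.0191
gripper_force: 107.8
```

{"name": "apply_moves", "arguments": {"moves": [[0,0,0,-0.001,0,0,-1],[0,0,0,-0.001,0,0,-1],[0,0,0,-0.001,0,0,-1],[0,0,0,0,0,0,-1],[0,0,0,0,0,0,-1],[0,0,0,0,0,0,-1],[0,0,0,0,0,0,-1],[0,0,0,0,0,0,-1]]}}

```text
clock: 18.18
tcp_pos: [0.5036, 0.0059, 0.0748]
orientation: [-2.131, -2.305, -0.006]
contact_force: [-4.8, 7.3, 15.0]
grip_width: 0.0194
gripper_force: 107.8
```

{"name": "apply_moves", "arguments": {"moves": [[0,0,0,-0.001,0,0,-1],[0,0,0,-0.001,0,0,-1],[0,0,0,-0.001,0,0,-1],[0,0,0,-0.001,0,0,-1],[0,0,0,0,0,0,-1],[0,0,0,0,0,0,-1],[0,0,0,0,0,0,-1],[0,0,0,0,0,0,-1]]}}

```text
clock: 18.85
tcp_pos: [0.5037, 0.0048, 0.0749]
orientation: [-2.127, -2.305, -0.008]
contact_force: [-5.8, 15.6, 15.9]
grip_width: 0.019
gripper_force: 107.9
```

{"name": "apply_moves", "arguments": {"moves": [[0,0,0,-0.001,0,0,-1],[0,0,0,-0.001,0,0,-1],[0,0,0,-0.001,0,0,-1],[0,0,0,-0.001,0,0,-1],[0,0,0,0,0,0,-1],[0,0,0,0,0,0,-1],[0,0,0,0,0,0,-1],[0,0,0,0,0,0,-1]]}}

```text
clock: 19.52
tcp_pos: [0.5036, 0.0047, 0.0748]
orientation: [-2.121, -2.305, -0.012]
contact_force: [-7.6, 25.9, 17.7]
grip_width: 0.0189
gripper_force: 107.9
```

{"name": "apply_moves", "arguments": {"moves": [[0,0,0,-0.002,0,0,-1],[0,0,0,-0.002,0,0,-1],[0,0,0,0,0,0,-1],[0,0,0,0,0,0,-1],[0,0,0,0,0,0,-1],[0,0,0,0,0,0,-1],[0,0,0,0,0,0,-1],[0,0,0,0,0,0,-1]]}}

```text
clock: 20.18
tcp_pos: [0.5036, 0.0047, 0.0748]
orientation: [-2.115, -2.305, -0.015]
contact_force: [-9.5, 35.7, 18.9]
grip_width: 0.0191
gripper_force: 108.0
```

```bash
python3 -c "
from h import *
state()"
```

```text
t 20.18 grasp in vise [111.6  -2.1  93.8] tilt -0.9 tooly_v [ 0.01  -1.    -0.002] F [-9.5 35.7 18.9] w 0.0191 j [-0.5   0.41  0.46  2.1  -0.3   0.7   0.25]
```

{"name": "apply_moves", "arguments": {"moves": [[0,0,0,0,0,0,1],[0,0,0,0,0,0,1],[0,0,0,0,0,0,1],[0,0,0,0,0,0,1],[0,0,0,0,0,0,1],[0,0,0,0,0,-0.03,1],[0,0,0,0,0,-0.04,1],[0,0,0,0,0,-0.04,1]]}}

```text
clock: 20.85
tcp_pos: [0.5029, -0.0106, 0.1837]
orientation: [-2.137, -2.301, 0.005]
contact_force: [1.2, 0.7, 0.6]
grip_width: 0.0851
gripper_force: 0.0
```

{"name": "apply_moves", "arguments": {"moves": [[0,0,0,0.03,0,-0.02,1],[0,0,0,0.035,0,0,1],[0,0,0,0.035,0,0,1],[0,0,0,0.035,0,0,1],[0,0,0,0.035,0,0,1],[0,0,0,0,0,0,1],[0,0,0,0,0,0,1],[0,0,0,0,0,0,1]]}}

```text
clock: 21.52
tcp_pos: [0.4912, 0.159, 0.2031]
orientation: [2.136, 2.303, -0.001]
contact_force: [-0.1, -0.1, -0.3]
grip_width: 0.0855
gripper_force: 0.0
```

```bash
python3 -c "
from h import *
state()
t=grab_frame('top')[195:275,310:450]
s=grab_frame('side')[200:345,250:400]
a=cv2.resize(t,(700,400),interpolation=2)[:, :400*1]
b=cv2.resize(s,(400,387),interpolation=2)
t=cv2.resize(t,(400,229),interpolation=2)
c=np.zeros((400,800,3),np.uint8);c[:229,:400]=t;c[:387,400:]=b
cv2.imwrite('pics/end.png',c)"
```

```text
t 21.52 grasp in vise [266.7  -1.4 222.1] tilt 0.1 tooly_v [-0.001 -1.    -0.   ] F [-0.1 -0.1 -0.3] w 0.0855 j [-0.84  0.23  0.48  1.96 -0.13  0.98 -0.23]
```

View pics/end.png

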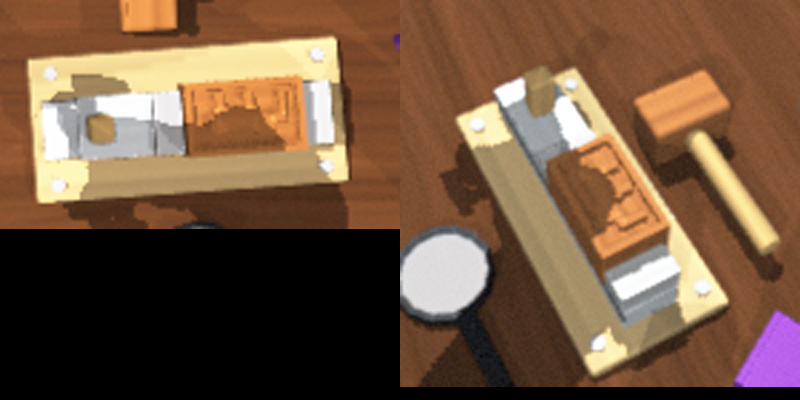

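The block is clamped flat between both jaws, carved face up, at top-view crop (180-308, 78-157). The gripper is clear, so I'm handing in.

```bash
python3 -c "
from bench import order
print(order.hand_in())"
```

```text
the job is handed in; nothing more can be done
None
```

The block now lies flat on the bed, carved face up and lengthwise between the jaws, with the sliding jaw pushed up at about 36 N; I handed the job in at about 21.5 s, and no verdict came back. The last pictures show it in place, but I could not measure the clamping force after letting go, and I did not re-measure the bystanders.

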